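# Sweep the loose sinkers into the bench tray

### The job

Sweep the three yellow disc sinkers across the bench with your closed fingers into the blue three-sided tray, through its open side, until each lies flat and wholly inside with nothing sticking out of the open side. Only push them along the bench: do not pick up, lift or flick them. Leave the steel ring, the tumbler, the ball and everything else where they are, and finish clear of it all.

Things in the scene. Friction and masses are not known exactly. Their poses are not given: they have to be found in the camera images.
- tray: Blue three-sided tray fixed to the bench, origin at the centre of its floor, bench height. White floor film flush with the bench, no step. Inside 120 mm deep (x) by 260 wide (y); walls 6 mm thick, 30 high on the +x, +y, -y sides. Open side: -x, floor edge at x = -60 mm; inner faces at x = +60, y = +-130. Sinkers and ring start at x -180 to -120, y -130 to 130 mm in this frame.
- sinker1: Yellow painted metal disc sinker, 36 mm diameter, 16 mm high, about 0.14 kg, lying flat and loose on the bench, sliding with ordinary friction (1 to 2 N). Small dark dot in the middle of the top. Origin: centre of its underside, z up.
- sinker2: Yellow painted metal disc sinker, 36 mm diameter, 16 mm high, about 0.14 kg, lying flat and loose on the bench, sliding with ordinary friction (1 to 2 N). Small dark dot in the middle of the top. Origin: centre of its underside, z up.
- sinker3: Yellow painted metal disc sinker, 36 mm diameter, 16 mm high, about 0.14 kg, lying flat and loose on the bench, sliding with ordinary friction (1 to 2 N). Small dark dot in the middle of the top. Origin: centre of its underside, z up.
- ring: Bystander: bare steel grip ring, 46 mm outside diameter, 26 mm bore, made of 10 mm round bar, lying loose in the row with the sinkers, about 60 to 115 mm centre to centre from its neighbours. Origin: centre of its underside. Must stay where it is.
- tumbler: Bystander: open aluminium tumbler standing upright and loose at the left, 74 mm across the rim, 105 mm high. Origin: centre of its underside.
- ball_center (a point): Bystander: centre of the green hard massage ball, 64 mm diameter, sitting loose in a low black rubber ring at the right, top 65 mm above the bench.

How it is judged:
By the outcome, as a careful person would: the job done as asked, in the order asked, and still so for the second after the job is handed in, with the robot touching nothing.
It also fails if it takes over 58 s, if anything falls off the work surface, if the arm or the gripper's body presses on something with over 40 N, if the wrist force passes 120 N, or if a joint passes its speed limit or range.

### The arm

A 7-joint arm with a two-finger parallel gripper is mounted at the origin on the work surface. World frame = base frame: x ahead of the robot, y to its left, z up, the work surface at z = 0. Lengths are in mm, angles in rad, forces in N, time in s.
With the tool pointing down it reaches from about 400 to 900 mm from the base axis. Payload 5.6 kg.
Tool frame: the origin (TCP) lies midway between the tips of the shut fingers; the grasp point (between the pads) lies 19 mm behind it; z points along the fingers, y is the line along which they close (so a half turn about z gives the same grasp; the last joint's range is limited). The gripper opens to 92 mm and grips with 3 to 60 N. Pads are 20 mm wide; open, the fingers measure 128 mm over their backs; the gripper's body (75 mm by 189 mm) begins 69 mm behind the grasp point.
Start: joints at [1.116, 0.468, -0.012, 1.603, 0.006, 1.071, -0.056], TCP at [260.129, -595.686, 214.592] pointing down, gripper open.
Joint ranges: [-2.53, 2.53], [-0.31, 2.02], [-1.57, 1.55], [0.28, 2.44], [-1.29, 4.43], [0.15, 1.84], [-2.92, 2.92]. Speed limits (rad/s): [2.57, 2.57, 3.14, 3.14, 3.14, 3.14, 3.14].

### API

Orientations are given as a rotation vector (axis times angle).
In Python, from cell import robot, grip, kin, viewer gives the robot as it stands. Calls block until the motion is done:
- robot.movep(position, orientation): joint-space move of the TCP to a pose.
- robot.servo_line(position, feed=150, rotation=None): straight line of the TCP; rotation=None keeps the orientation; feed is the mean speed in mm/s.
- robot.goto_joints(angles): joint-space move.
- grip(opening, newtons=None): opening from 0.0 (shut) to 1.0 (fully open); newtons is the grip in N (None keeps the last); returns when the fingers have stopped.
- robot.hold(seconds).
- kin.ik(position, orientation): joint angles nearest the present ones, or None.
- robot.observe(): the state.
- viewer.read_camera(name): name is "scene" or "top" or "wrist"; returns the picture (480x640x3 uint8, red, green, blue); there is no depth.
- viewer.camera_info(name): a dict with "camera_matrix" (3x3 intrinsics, pixels), "R" (3x3) and "t" (3): a world point X has camera coordinates R X + t. Camera axes: x right, y down, z forward; pixel columns grow to the right and rows downward; lengths in mm; the calibration is good to about 2 mm. A picture is of the moment at which its call begins: read the wrist's pose just before it. camera_info takes no time and is no camera call; for the wrist camera it gives the pose at the moment of the call.
A pose or a line that the arm cannot do raises robot.IKError and nothing moves.
- robot.job_done(): hands the job in; it is judged then, once.
Trained networks look in the newest picture that a camera, given by its name, has taken for a name from the list of things; names that differ only in an ending like _2 or _b are one class to them, and where a whole thing is asked for, a point or a joint stands for the part that bears it (a point fixed in the world has none). Each returns a list of dicts, best first, with "confidence" (0 to 1); they miss things now and then, are a little off and sometimes report something else, mostly with a low value. They report only what shows in the picture. A call takes as long as a camera call.
- viewer.silhouettes(name, camera): "mask" (480x640 bool, what is visible of it).
- viewer.pinpoint(name, camera): "at" ([x, y, z] in mm, in the coordinates of the camera as it stood for that picture, good to about 4 mm: a listed point, or the origin of a listed thing).
The state is a dict: "t": time; "joints": joint angles; "joint_velocities": joint speeds; "joint_torque": joint torques, N m; "tcp_pos": TCP position; "tcp_rot": TCP orientation; "contact_force": force on the tool from outside, world axes, zero at the start; "wrist_torque": the same for the moment, N m; "grip_width": opening from 0.0 (shut) to 1.0 (fully open); "grip_force": force on a finger pad.
Only numpy, scipy, OpenCV 4.12 (cv2) and the standard library are available. Lean on these libraries where they do the work, as an engineer would, in place of code of your own. Each camera call takes 0.05 s, during which the arm holds its last target. There are 200 camera calls.

## Working session

There is one attempt and no reset: what is moved stays moved. The work goes in short steps, each a Python script; the robot and the scene stay as the last script left them, time stands still between calls to the robot, and variables do not carry over. Pictures are saved under pics/ and viewed, at most 10 in all, crops included, and the job is handed in when it is done.

```bash
mkdir -p pics; cat > h.py <<'E'
import numpy as np, cv2
from cell import robot, grip, kin, viewer
def snap(cam,fn):
    im=viewer.read_camera(cam); cv2.imwrite('pics/'+fn,im[:,:,::-1]); return im
def px2w(cam,u,v,z=0,info=None):
    i=info or viewer.camera_info(cam); K,R,t=(np.array(i[k]) for k in("camera_matrix","R","t"))
    d=R.T@np.linalg.inv(K)@np.array([u,v,1.]); c=-R.T@t
    return c+d*(z-c[2])/d[2]
def c2w(cam,p):
    i=viewer.camera_info(cam); return np.array(i["R"]).T@(np.array(p)-np.array(i["t"]))
E
python3 - <<'E'
from h import *
snap('top','top1.png')
for n in['tray','sinker1','ring','tumbler','ball_center']:
    for d in viewer.pinpoint(n,'top'): print(n,round(d['confidence'],2),c2w('top',d['at']).round(0))
snap('scene','scene1.png')
o=robot.observe();print(o['t'],o['tcp_rot'])
E
```

```text
tray 0.6 [648. -83.   0.]
sinker1 0.77 [490.  50.   4.]
sinker1 0.57 [490. -29.   4.]
sinker1 0.47 [ 478. -188.   -2.]
ring 0.47 [ 517. -106.   -4.]
tumbler 0.71 [477. 415.  -2.]
ball_center 0.62 [ 442. -413.   31.]
0.35 [-3.07494220e+00 -6.42152170e-01  1.89201716e-04]
```

View pics/top1.png

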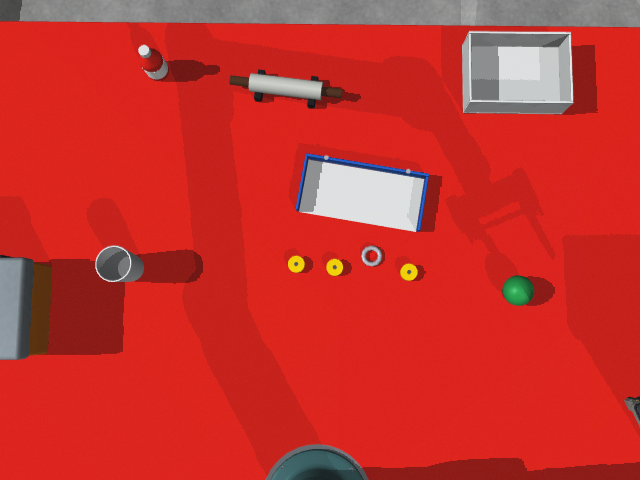

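View pics/scene1.png

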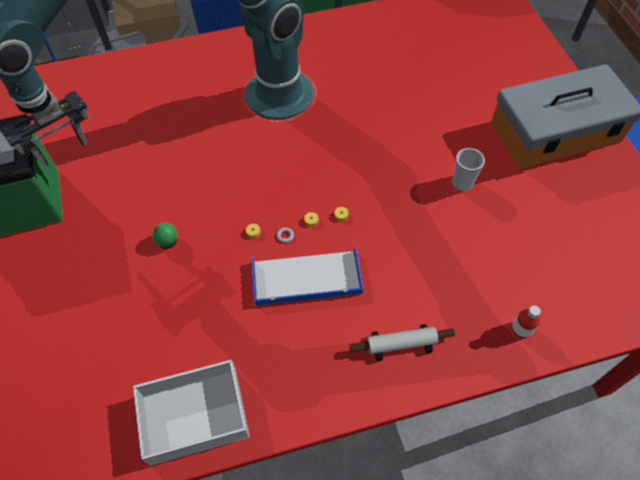

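The top view shows sinkers at about (296,264), (335,267) and (409,272), the ring at (372,256), and the tray corners at (307,155), (428,175), (418,231) and (297,211). Next I compute these in the tray frame.

```bash
cat >> h.py <<'E'
def sinkers(im,cam='top',info=None):
    m=cv2.inRange(cv2.cvtColor(im,cv2.COLOR_RGB2HSV),(22,140,120),(35,255,255))
    m=cv2.morphologyEx(m,cv2.MORPH_CLOSE,np.ones((5,5),np.uint8))
    n,l,s,c=cv2.connectedComponentsWithStats(m)
    return [(s[i,4],px2w(cam,*c[i],z=14,info=info)[:2]) for i in range(1,n) if s[i,4]>60]
E
python3 - <<'E'
from h import *
im=cv2.imread('pics/top1.png')[:,:,::-1].copy()
for a,p in sinkers(im): print(a,p.round(1))
hsv=cv2.cvtColor(im,cv2.COLOR_RGB2HSV)
m=cv2.inRange(hsv,(105,100,40),(130,255,255)); m[:,:280]=0;m[:,450:]=0;m[:140]=0;m[260:]=0
pts=np.argwhere(m)[:,::-1].astype(np.float32)
r=cv2.minAreaRect(pts); print(r)
for q in cv2.boxPoints(r): print(q,px2w('top',*q,z=30)[:2].round(1),px2w('top',*q,z=0)[:2].round(1))
i=viewer.camera_info('top');print('cam',(-np.array(i['R']).T@i['t']).round(0))
viewer.read_camera('top')
d=viewer.silhouettes('ring','top')
for e in d:
  p=np.argwhere(e['mask']).mean(0);print('ring',e['confidence'],e['mask'].sum(),px2w('top',p[1],p[0],z=5)[:2])
big=cv2.resize(im[140:290,270:450],(720,600),interpolation=cv2.INTER_CUBIC);cv2.imwrite('pics/crop1.png',big[:,:,::-1])
E
```

```text
212 [492.6  54.7]
210 [487.2 -28. ]
219 [ 479.6 -186.7]
((361.9864807128906, 192.08108520507812), (126.2584228515625, 58.69043731689453), 9.462321281433105)
[294.8919  210.64867] [606.2  58.5] [611.7  60.5]
[304.54053 152.75676] [734.6  40.5] [743.2  42.1]
[429.08105 173.5135 ] [ 691.9 -229.9] [ 699.4 -234.6]
[419.43243 231.40541] [ 565.  -208.7] [ 569.6 -212.9]
cam [ 371.  -30. 1309.]
ring 0.66 217 [ 514.36108063 -107.46679131]
```

View pics/crop1.png

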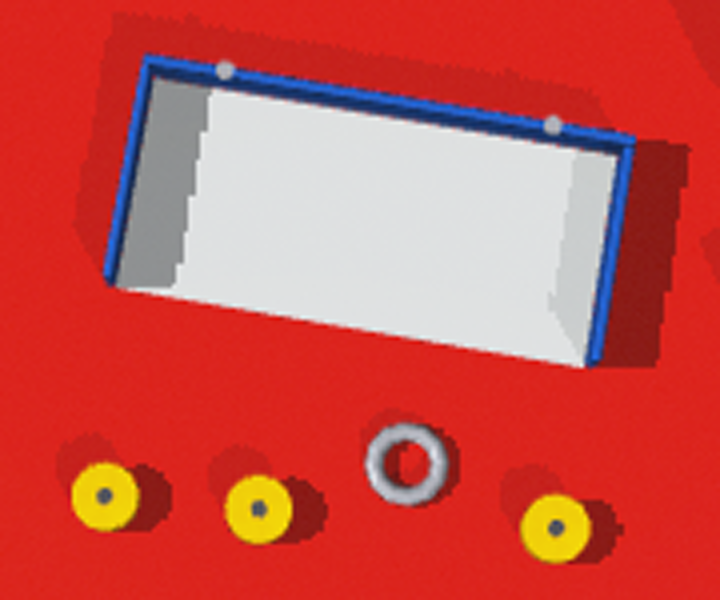

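Tray centre is about (646,-84) with yaw -0.157. The sinkers are at tray-frame (-174,113), (-166,31) and (-149,-127), and the ring is at (-127,-43). The outer two need oblique pushes to clear the wall ends.

```bash
cat >> h.py <<'E'
from scipy.spatial.transform import Rotation as Ro
C=np.array([646.4,-84.4]); YAW=-0.1566
T=np.array([[np.cos(YAW),-np.sin(YAW)],[np.sin(YAW),np.cos(YAW)]])
w2t=lambda p:T.T@(np.array(p)-C)
t2w=lambda p:C+T@np.array(p)
def push(s,goal,feed=70,back=50,z=5):
    """push the disc at world xy s so its centre comes to tray-frame goal"""
    s=np.array(s); g=t2w(goal); d=(g-s)/np.linalg.norm(g-s); a=np.arctan2(d[1],d[0])
    best=None
    for k in(0,np.pi):
        c,sn=np.cos(a+k),np.sin(a+k)
        r=Ro.from_matrix([[c,sn,0],[sn,-c,0],[0,0,-1]]).as_rotvec()
        q=kin.ik([*(s-back*d),130],r)
        if q is not None and (best is None or abs(q[6])<abs(best[0])): best=(q[6],r)
    r=best[1]; b=s-back*d; e=g-28*d
    robot.movep([*b,130],r); robot.servo_line([*b,z],feed=120)
    robot.servo_line([*e,z],feed=feed); f=robot.observe()['contact_force']
    robot.servo_line([*(e-20*d),z],feed=60); robot.servo_line([*(e-20*d),130],feed=200)
    o=robot.observe(); print(o['t'],f,e,o['tcp_pos'])
def look(fn):
    im=snap('top',fn)
    for a,p in sinkers(im): print(a,p.round(1),w2t(p).round(1))
E
python3 - <<'E'
from h import *
grip(0.0,20)
push([492.6,54.7],[10,80])
look('top2.png')
E
```

```text
9.8583 [-0.99551331  0.73073598  0.47278611] [642.32572997   2.30919027] [622.75461349   8.35941873 128.94959517]
215 [487.3 -27.9] [-165.9   31. ]
```

View pics/top2.png

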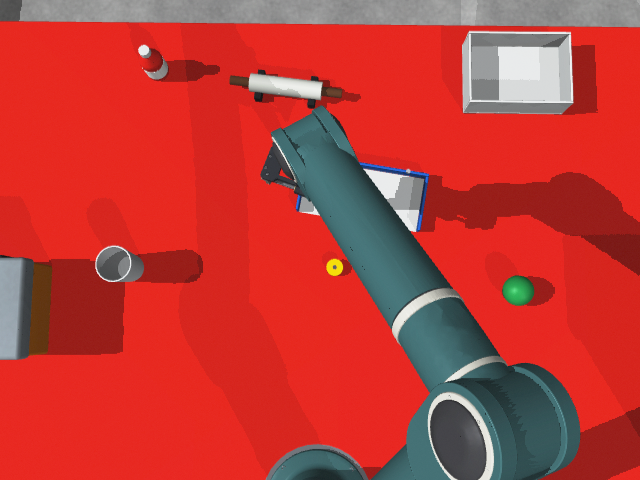

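The arm hides the tray in this view. Sinker 2 is unmoved at (335,267), so I push it next and check from the scene camera.

```bash
python3 - <<'E'
from h import *
push([487.2,-28],[10,10])
im=snap('scene','scene2.png')
for a,p in sinkers(im,'scene'): print(a,p.round(1),w2t(p).round(1))
E
```

```text
16.125 [-0.55714993  0.13786496 -0.34476478] [630.88673183 -68.48788999] [610.94895608 -63.48357718 129.05614264]
130 [ 481.6 -188.3] [-146.6 -128.3]
127 [670.5  -8.3] [11.9 79. ]
126 [659.7 -77.2] [12.1  9.2]
```

View pics/scene2.png

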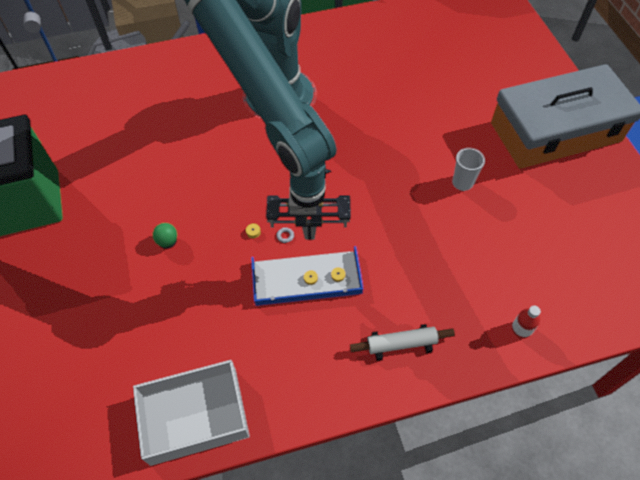

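Two sinkers are in the tray at (311,277) and (338,273), within 2 mm of their targets. The ring at (286,235) and sinker 3 at (253,230) haven't moved. I push sinker 3, then clear the view.

```bash
python3 - <<'E'
from h import *
push([479.8,-187],[10,-72])
robot.goto_joints([1.116,0.468,-0.012,1.603,0.006,1.071,-0.056])
look('top3.png')
for e in viewer.silhouettes('ring','top'):
  p=np.argwhere(e['mask']).mean(0);print('ring',e['confidence'],px2w('top',p[1],p[0],z=5)[:2])
print(robot.observe()['t'])
E
```

```text
23.2667 [-0.34851132 -0.16874063  0.49629024] [ 617.49647954 -162.06738225] [ 597.03709346 -165.50770868  129.0223042 ]
217 [668.3  -6.7] [ 9.5 80.2]
218 [657.5 -76.2] [9.7 9.8]
220 [ 644.8 -157.6] [  9.9 -72.5]
ring 0.55 [ 514.5173806  -108.16859617]
25.3583
```

View pics/top3.png

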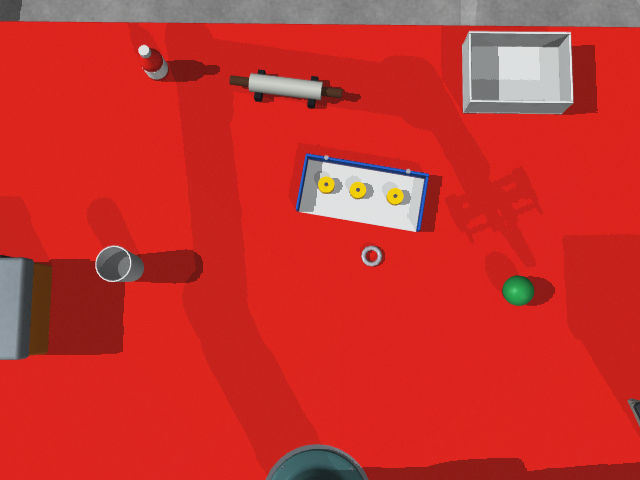

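All three sinkers lie flat inside the tray at (326,184), (358,189) and (395,196). The ring at (372,256), the tumbler and the ball are unmoved.

```bash
python3 -c "
from h import *
print(robot.job_done())"
```

```text
the job is handed in; nothing more can be done
None
```

All three sinkers are flat and wholly inside the tray, nothing else moved, the arm is clear, and I handed the job in at about 25 s on the robot clock.

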